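# Shim the hanging foot of the animal scale

### The arm

A 6-joint arm with a two-finger parallel gripper is mounted at the origin on the work surface. World frame = base frame: x ahead of the robot, y to its left, z up, the work surface at z = 0. Lengths are in mm, angles in rad, forces in N, time in s.
With the tool pointing down it reaches from about 300 to 750 mm from the base axis. Payload 8.5 kg.
Tool frame: the origin (TCP) lies on the mounting face of the last link; the fingertips stand 166 mm ahead of it and the grasp point (between the pads) lies 147 mm ahead of it (robot.finger_overhang is the distance from the TCP to the fingertips, in mm); z points along the fingers, y is the direction in which the jaws open and shut (so a half turn about z gives the same grasp; the last joint's range is limited). The gripper opens to 88 mm and grips with 3 to 60 N. Pads are 18 mm wide; open, the fingers measure 123 mm over their backs; the gripper's body (75 mm by 187 mm) begins 45 mm behind the grasp point.
Start: joints at [0.992, 0.381, 1.297, -0, 1.464, -0.215], TCP at [195.696, 513.989, 404.748] pointing down, gripper open.
Joint ranges: [-3.11, 3.11], [-0.89, 2.33], [0.22, 2.48], [-1.42, 4.56], [0.17, 2.85], [-2.88, 2.88]. Speed limits (rad/s): [2.39, 2.39, 3.14, 3.14, 3.14, 3.14].

### API

Orientations are given as a unit quaternion [w, x, y, z].
In Python, from cell import status, cams, job, robot gives the robot as it stands.
- The arm moves only by the shell command python3 -m jog 'ROWS' [FORCE]. ROWS is JSON, a list of rows, each a list of 3 entries, a list of its own where there are three numbers: the closure in counts, from 0 (fully open) to 255 (shut), then the shift along the tool's x, y, z in cm, then the turn about the tool's z in rad. In form: [[grip, [dx, dy, dz], roll], ...]. A call has exactly 5 rows; each row is the pose to reach, as a shift and turn from the pose commanded when the call began, along the tool's axes at that moment; what a row does not reach only later rows make up. A row lasts 1/10 s, in which the tool goes at most 50 mm and 8.59 degrees, less where a joint would pass 70% of its speed; a pose out of reach is approached as far as the arm can. A call with a gripper value outside its range is refused whole. The fingers move at their own pace and stop on an object; FORCE is the grip in N (left out, the last holds). Time passes only in rows, so rows that repeat a pose let the fingers close, or fill a call up. It gives the time, the measured TCP pose, the force and the opening at its end, in the units of the state.
- status.get_state(): the state, without advancing time (a new reading comes with each control period).
- cams.grab_frame(name): name is "side" or "top"; returns the picture (400x640x3 uint8, red, green, blue); there is no depth.
- cams.camera_info(name): a dict with "mtx" (3x3 intrinsics, pixels), "world_to_cam" (4x4, takes a point from world to camera coordinates). Camera axes: x right, y up, looking along -z (the intrinsics and any distortion apply to the point x, -y, -z); pixel columns grow to the right and rows downward; lengths in mm; the calibration is good to about 2 mm. A picture is of the moment at which its call begins. camera_info takes no time and is no camera call.
- job.close_job(): hands the job in, once; it reports no verdict.
Trained networks look in the newest picture that a camera, given by its name, has taken for a name from the list of things; names that differ only in an ending like _2 or _b are one class to them, and where a whole thing is asked for, a point or a joint stands for the part that bears it (a point fixed in the world has none). Each returns a list of dicts, best first, with "confidence" (0 to 1); they miss things now and then, are a little off and sometimes report something else, mostly with a low value. They report only what shows in the picture. A call takes as long as a camera call. They do not tell look-alikes from the thing itself.
- cams.recognise(label, camera): "extent" ([left, top, right, bottom] in pixels, round what is visible of it).
- cams.outline_of(label, camera): "mask" (400x640 bool, what is visible of it) and "extent" ([left, top, right, bottom] in pixels, round what is visible of it).
- cams.tip_of(label, camera): "uv" ([column, row] in pixels: a listed point, or the origin of a listed thing).
The state is a dict: "clock": time; "q": joint angles; "dq": joint speeds; "joint_torque": joint torques, N m; "eef_pos": TCP position; "tcp_rot": TCP orientation; "wrist_force": force on the tool from outside, world axes, zero at the start; "wrist_torque": the same for the moment, N m; "width": finger opening in mm.
Only numpy, scipy, OpenCV 4.12 (cv2) and the standard library are available. Lean on these libraries where they do the work, as an engineer would, in place of code of your own. Each camera call takes 0.05 s, during which the arm holds its last target. There are 200 camera calls.

### The job

The small-animal scale does not stand firm: the front foot on the robot's left hangs a few millimetres clear of the counter. Take the tapered steel feeler blade out of the tray by its black grip and slide it, thin end first and flat on the counter, in under that foot until you feel it nipped - a firm drag, a push of about 6 N - then let go and leave it there, snug. Do not force it in further, which jacks up the scale (15 N of push is far too much), and leave the other things where they are.

Things in the scene. Friction and masses are not known exactly. Their poses are not given: they have to be found in the camera images.
- blade: tapered feeler blade (shim): plain steel wedge 133 mm long, 28 wide, flat underneath, lying in the tray. Origin: on its underside below the middle of its upright black grip; +x to the thin end, z up. Thick end at x = -18 mm, 10.5 mm thick. The grip is 24 mm along x, 14 mm across y, from 10 to 48 mm above the underside: pinch it across y from above. 80 to 160 g.
- blade_tip (a point): the thin end of the blade, on its underside, 115 mm along the blade's +x from its origin; axes as the blade's. 2 mm thick here; the top rises evenly, 1 in 10, to 10.5 mm at 85 mm back from here, then stays level to the thick end. Pressing the blade down on the counter adds a drag of its own (roughly two thirds of the load), so keep it flat but only lightly loaded
- tray: shallow steel tray, fixed, 220 (x) x 140 (y) mm, walls 14 mm high and 3 mm thick, floor 3 mm; origin under its centre. Holds the blade and a spanner
- scale: small-animal scale, fixed: low grey base, steel pan, 260 (x) x 350 (y) mm, 74 mm high; origin on the counter under its middle; front along its -x, towards the robot. Two ears (32 to 42 mm high) stick out in front at y = +100 and -100 mm to x = -188 mm, each with a foot below and a screw and 26 mm nut above, up to 64 mm high. The foot at y = -100 stands; that at +100 hangs
- foot_spot (a point): point on the counter below the middle of the hanging foot; axes as the scale's: slide the blade in along +x. The foot is a rubber dome 30 mm across (radius of curvature 15 mm); its lowest point hangs 3 to 7.5 mm above this point, different every time and not measured
- ear (a point): middle of the top face of the ear over the hanging foot, 42 mm above the foot spot; axes as the scale's. How the dome below it feels: it yields upward about 1 mm per 8 N. Once the blade touches it, the push needed grows by some 0.5 to 1 N per further mm; push is mostly friction, 1 to 1.6 times the force of the foot on the blade. Snug: the foot presses with about 5 N; the blade then stays by friction when released
- spanner: bystander: open-ended steel spanner 140 mm long, lying in the tray beside the blade; origin on its underside
- treat_jar: bystander: amber glass jar, 84 mm wide, 130 mm high; origin under its centre
- pill_bottle: bystander: small amber bottle, 40 mm wide, 65 mm high; origin under its centre
- spray_bottle: bystander: white bottle, 60 mm wide, 170 mm high; origin under its centre
- clipper: bystander: black hair clipper lying on the counter, about 180 x 46 x 38 mm; origin under its body
- mug: bystander: white mug, 76 mm wide, 90 mm high; origin under its centre
- tape_roll: bystander: white roll of tape lying flat on the scale's pan, 70 mm across, 22 mm high; origin under its centre
Mind the look-alikes: they are no part of the job. What is shaped like the blade but blue, green or orange is not meant.

How it is judged:
By the outcome, as a careful person would: the job done as asked, in the order asked, and still so for the second after the job is handed in, with the robot touching nothing.
It also fails if it takes over 59 s, if anything falls off the work surface, if the arm or the gripper's body presses on something with over 40 N, if the wrist force passes 120 N, or if a joint passes its speed limit or range.

## Working session

There is one attempt and no reset: what is moved stays moved. The work goes in short steps, Python scripts to look and compute and a shell command to move; the robot and the scene stay as the last step left them, time stands still between calls to the robot, and variables do not carry over. Pictures are saved under pics/ and viewed, and the job is handed in when it is done.

```bash
mkdir -p pics; ls; python3 - <<'E'
from cell import status,cams,job,robot
import cv2
s=status.get_state();print(s)
print(robot.finger_overhang)
for n in("side","top"):
    im=cams.grab_frame(n);cv2.imwrite(f"pics/{n}0.png",im[:,:,::-1])
    i=cams.camera_info(n);print(n,i)
    for l in("blade","blade_tip","tray","scale","foot_spot","ear","spanner"):
        for r in cams.tip_of(l,n)[:4]:print(n,l,r)
E
```

```text
pics
{'clock': 0.0, 'q': array([ 9.91716525e-01,  3.81189475e-01,  1.29827461e+00, -1.06805652e-06,
        1.46359572e+00, -2.15320862e-01]), 'dq': array([ 0.00255527, -0.00025661, -0.00165374,  0.00131962,  0.0010278 ,
       -0.00158289]), 'joint_torque': array([ 1.19985361e-03, -4.37917221e+01, -2.24567324e+01,  7.14043994e-02,
        3.50325869e-02, -1.11622339e-04]), 'eef_pos': array([195.66937556, 513.96361329, 404.13642517]), 'tcp_rot': array([-2.83285921e-04,  1.80878256e-01,  9.83505220e-01, -6.76671514e-04]), 'wrist_force': array([-0.03445578,  0.40916827,  0.17637259]), 'wrist_torque': array([ 0.00495697,  0.06422702, -0.04101811]), 'width': 87.9826259195757}
166.0
side {'mtx': array([[503.18496453,   0.        , 325.53741292],
       [  0.        , 503.18496453, 195.66313335],
       [  0.        ,   0.        ,   1.        ]]), 'world_to_cam': array([[-9.62996305e-01, -2.69355406e-01,  9.26180709e-03,
         4.96563971e+02],
       [ 1.94555348e-01, -6.70969289e-01,  7.15505716e-01,
        -1.34909106e+02],
       [-1.86510945e-01,  6.90831295e-01,  6.98545481e-01,

[... 1578 characters left out ...]
ade {'uv': [251.8, 290.8], 'confidence': 0.6}
top blade {'uv': [168.6, 180.4], 'confidence': 0.51}
top blade_tip {'uv': [225.3, 274.6], 'confidence': 0.85}
top blade_tip {'uv': [193.2, 266.4], 'confidence': 0.77}
top blade_tip {'uv': [188.9, 200.5], 'confidence': 0.53}
top blade_tip {'uv': [230.1, 199.8], 'confidence': 0.51}
top tray {'uv': [245.6, 218.3], 'confidence': 0.58}
top scale {'uv': [386.9, 133.8], 'confidence': 0.75}
top foot_spot {'uv': [371.3, 183.3], 'confidence': 0.87}
top ear {'uv': [373.3, 181.3], 'confidence': 0.81}
top ear {'uv': [220.0, 149.7], 'confidence': 0.53}
top spanner {'uv': [257.7, 220.9], 'confidence': 0.78}
top spanner {'uv': [227.8, 199.0], 'confidence': 0.67}
```

View pics/side0.png

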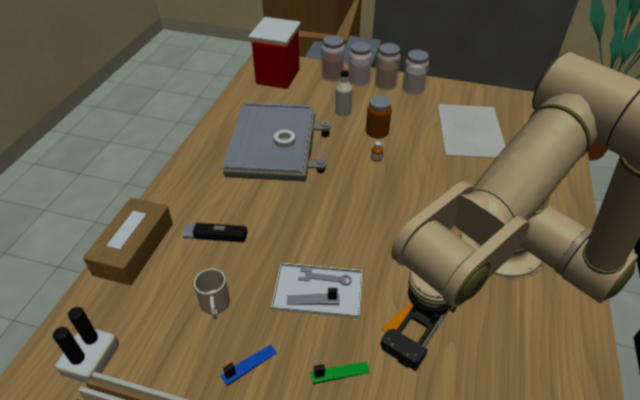

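View pics/top0.png

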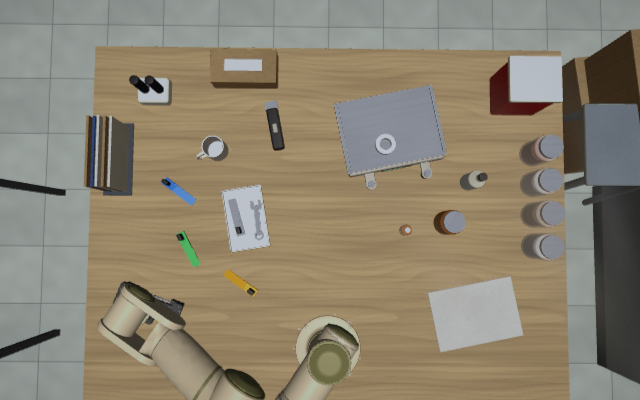

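Blade candidates in the top view: steel in the tray (236,215), blue (178,190), green (188,248) and orange (240,283). The plain steel one in the tray fits the description. I'll confirm it in a crop.

```bash
cat > h.py <<'E'
import numpy as np,cv2
from cell import cams,status
def proj(n,P):
    i=cams.camera_info(n);P=np.atleast_2d(P).astype(float);W=i["world_to_cam"]
    c=P@W[:3,:3].T+W[:3,3];c=c*[1,-1,-1];u=c@i["mtx"].T;return u[:,:2]/u[:,2:]
def unproj(n,uv,z):
    i=cams.camera_info(n);W=i["world_to_cam"];R=W[:3,:3]
    C=-R.T@W[:3,3];d=np.linalg.inv(i["mtx"])@[uv[0],uv[1],1];d=R.T@(d*[1,-1,-1])
    return C+d*(z-C[2])/d[2]
E
python3 - <<'E'
import cv2,numpy as np
from h import *
a=cv2.imread("pics/top0.png");b=cv2.imread("pics/side0.png")
A=cv2.resize(a[180:255,215:275],None,fx=7,fy=7,interpolation=2)
B=cv2.resize(b[258:320,265:370],None,fx=7,fy=7,interpolation=2)
cv2.imwrite("pics/c1.png",A);cv2.imwrite("pics/c2.png",B)
A=cv2.resize(a[150:200,340:440],None,fx=7,fy=7,interpolation=2)
B=cv2.resize(b[110:190,260:340],None,fx=7,fy=7,interpolation=2)
cv2.imwrite("pics/c3.png",A);cv2.imwrite("pics/c4.png",B)
print("foot",unproj("top",(371.3,183.3),0),unproj("side",(321.1,172.6),0),unproj("top",(373.3,181.3),42),unproj("side",(321.1,160.9),42))
print("blade",unproj("top",(238.9,226.9),3),unproj("side",(334.1,302.2),3),"tip",unproj("top",(230.1,199.8),3),unproj("side",(283.7,300.7),3))
for n in("top","side"):
  for l in("blade","scale","ear","tray"):
    for r in cams.outline_of(l,n)[:5]:
      m=r["mask"].astype(np.uint8);print(n,l,r["confidence"],r["extent"],cv2.minAreaRect(cv2.findNonZero(m)))
E
```

```text
foot [ 578.71333724 -152.0273764     0.        ] [ 571.53018308 -146.51781226    0.        ] [ 581.39314863 -154.5105714    42.        ] [ 574.10071169 -155.01639888   42.        ]
blade [419.54364508 318.06460049   3.        ] [403.59207356 320.38401298   3.        ] tip [515.60088399 350.98406032   3.        ] [527.38132008 351.19082814   3.        ]
top blade 0.76 [229.6, 196.5, 245.7, 233.6] ((235.89910888671875, 216.89651489257812), (37.608463287353516, 8.676117897033691), 75.46554565429688)
top blade 0.71 [162.9, 177.3, 193.2, 207.6] ((177.9199981689453, 190.4400177001953), (39.20000076293945, 9.199999809265137), 36.869895935058594)
top blade 0.64 [226.4, 270.3, 256.4, 293.5] ((240.2528076171875, 282.5954895019531), (36.0399284362793, 8.585983276367188), 32.0053825378418)
top blade 0.55 [175.9, 228.9, 201.5, 268.2] ((188.2913055419922, 249.11239624023438), (38.13117218017578, 9.346539497375488), 61.69924545288086)
top scale 0.83 [334.1, 84.7, 446.4, 190.4] ((391.7725524902344, 138.20538330078125), (92.0621566772461, 102.50543975830078), 78.88695526123047)
top ear 0.68 [335.2, 8
[... 932 characters left out ...]
60.50507736206055), 56.689369201660156)
side blade 0.64 [287.9, 289.3, 339.5, 305.3] ((312.5, 296.0), (16.0, 53.0), 90.0)
side blade 0.61 [193.1, 271.6, 229.3, 321.6] ((212.2647247314453, 293.058837890625), (49.71980285644531, 32.01470184326172), 75.96376037597656)
side scale 0.86 [219.7, 100.3, 332.6, 182.1] ((275.8597717285156, 141.28343200683594), (104.20076751708984, 77.57434844970703), 3.9451863765716553)
side ear 0.56 [223.5, 101.8, 328.2, 181.6] ((275.889404296875, 141.1593017578125), (104.23527526855469, 77.22856140136719), 3.814074993133545)
side tray 0.67 [269.6, 262.0, 363.6, 317.7] ((316.9840087890625, 289.2631530761719), (88.65339660644531, 48.88328170776367), 5.599339485168457)
```

```bash
python3 -c "
import cv2,numpy as np
a=[cv2.imread(f'pics/c{i}.png') for i in (1,2)]
h=max(x.shape[0] for x in a)
a=[cv2.copyMakeBorder(x,0,h-x.shape[0],0,10,0) for x in a];z=np.hstack(a);z=cv2.resize(z,None,fx=.68,fy=.68,interpolation=cv2.INTER_AREA) if z.shape[1]>800 else z;cv2.imwrite('pics/c12.png',z);print(z.shape)
"
```

```text
(357, 799, 3)
```

View pics/c1.png

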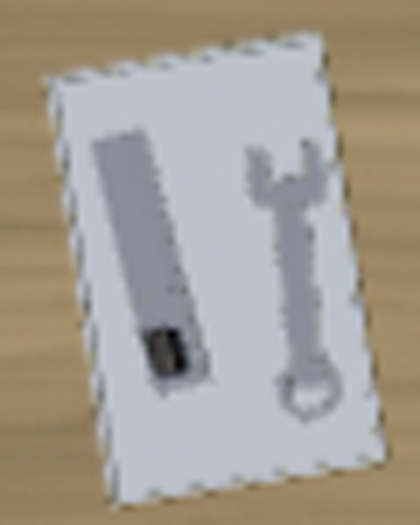

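View pics/c2.png

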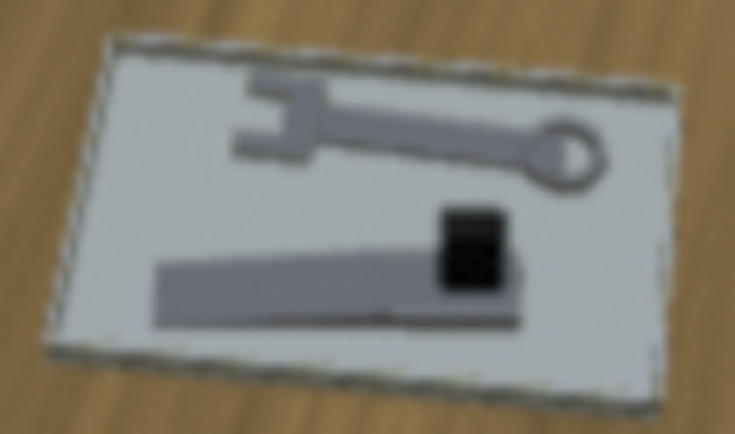

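View pics/c3.png

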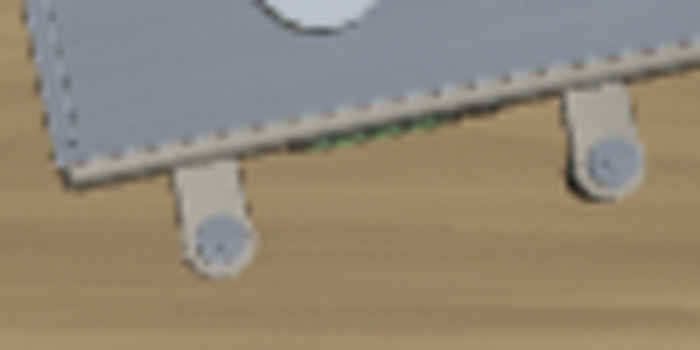

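View pics/c4.png

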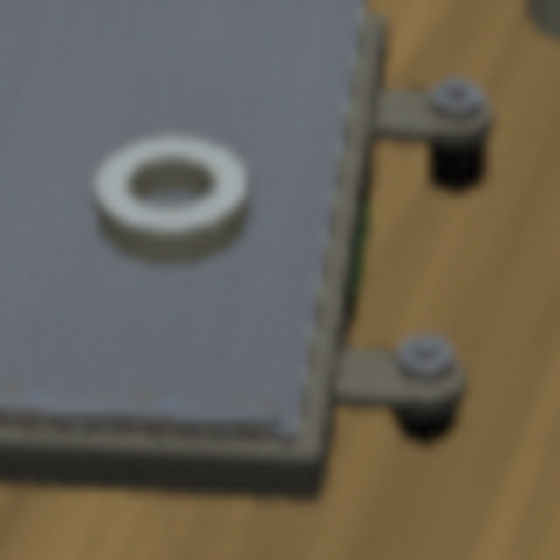

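The crops confirm it: a bare-steel wedge with a black grip, with its thin end away from the robot, lying on the +y side of the tray beside the spanner. The hanging foot is on the left ear (top view 371,183), and its dome shows clear in the side view. Next I fit the poses.

```bash
cat > fit.py <<'E'
from h import *
from scipy.optimize import least_squares
def px(p,o):return [(p[0]+.5)/7-.5+o[0],(p[1]+.5)/7-.5+o[1]]
def T(p,P):
    c,s=np.cos(p[2]),np.sin(p[2]);P=np.array(P,float);return np.c_[p[0]+c*P[:,0]-s*P[:,1],p[1]+s*P[:,0]+c*P[:,1],P[:,2]]
def fit(ct,f,p0):
    r=lambda p:np.concatenate([(proj(n,T(p,[f(P,p)]))[0]-uv) for n,P,uv in ct])
    s=least_squares(r,p0,loss="soft_l1");return s.x,r(s.x).reshape(-1,2).round(1).tolist()
E
python3 - <<'E'
from fit import *
t=(215,180);s=(265,258)
ct=[("top",(115,14,5),px((93,143),t)),("top",(115,-14,5),px((143,128),t)),("top",(-18,14,13.5),px((158,392),t)),("top",(-18,-14,13.5),px((210,378),t)),
("side",(115,14,3),px((155,327),s)),("side",(115,-14,5),px((157,264),s)),("side",(-18,14,3),px((520,327),s)),("side",(-18,-14,13.5),px((518,264),s))]
b,r=fit(ct,lambda P,p:P,[415,320,.25]);print("blade",b,r)
bt,r=fit(ct[:4],lambda P,p:P,[415,320,.25]);print("bladetop",bt)
bs,r=fit(ct[4:],lambda P,p:P,[415,320,.25]);print("bladeside",bs)
for n,o in(("top",t),("side",s)):
  q=proj(n,T(b,[[x,y,51] for x in(-12,12) for y in(-7,7)]));print(n,"grip top crop",((q-o)*7).round().tolist())
t=(340,150);s=(260,110)
ct=[("top",(-172,100,0),px((222,239),t)),("top",(-172,-100,0),px((614,160),t)),("side",(-172,100,0),px((426,353),s)),("side",(-172,-100,0),px((458,95),s))]
for z in(None,62):
  f=(lambda P,p:(P[0],P[1],p[3])) if z is None else (lambda P,p:(P[0],P[1],62))
  p,r=fit(ct,f,[735,-220,.2,55]);print("scale",p,r,"foot",T(p,[[-172,100,0],[-188,100,0]]))
ct+= [("top",(-188,100,42),px((219,277),t)),("top",(-188,-100,42),px((614,200),t))]
f=lambda P,p:P if P[2] else(P[0],P[1],p[3])
p,r=fit(ct,f,[735,-220,.2,55]);print("scale",p,r,"foot",T(p,[[-172,100,0],[-188,100,0]]))
a=cv2.imread("pics/top0.png");
E
```

```text
blade [4.10000679e+02 3.15158852e+02 2.78748786e-01] [[-0.5, -0.6], [0.0, -0.5], [-0.5, 0.0], [-0.2, -0.1], [-0.2, 0.3], [0.1, -0.5], [0.6, 0.4], [0.7, -2.4]]
bladetop [4.09011790e+02 3.13828402e+02 2.85371400e-01]
bladeside [4.10169501e+02 3.17316323e+02 2.62763830e-01]
top grip top crop [[177.0, 366.0], [149.0, 374.0], [164.0, 319.0], [137.0, 327.0]]
side grip top crop [[506.0, 199.0], [507.0, 232.0], [439.0, 199.0], [439.0, 232.0]]
scale [ 7.61533347e+02 -2.09246296e+02  2.03299672e-01  5.18621891e+01] [[-0.1, -0.3], [0.1, -0.1], [0.3, 0.4], [0.1, -0.3]] foot [[ 572.88535207 -146.03289475    0.        ]
 [ 557.21486087 -149.26332901    0.        ]]
scale [ 7.60046291e+02 -2.04910156e+02  2.03371036e-01  5.50000000e+01] [[-1.0, -0.2], [-0.5, -0.1], [0.4, -1.2], [0.2, -1.9]] foot [[ 571.3937858  -141.71021722    0.        ]
 [ 555.72352518 -144.94176978    0.        ]]
scale [ 7.60241111e+02 -2.07986723e+02  2.01581659e-01  5.38403170e+01] [[-0.5, -0.0], [-0.2, 0.2], [0.5, 0.3], [0.4, -0.4], [0.5, -0.6], [-0.0, -0.6]] foot [[ 571.7019963  -144.44931563    0.        ]
 [ 556.0259783  -147.65282303    0.        ]]
```

```bash
cat > go.py <<'E'
# work out shift (cm, tool axes) and roll to a target grasp x,y,fingertip z, yaw of tool-y minus 90deg
import sys
from h import *
from scipy.spatial.transform import Rotation as R
def plan(x,y,ztip,yaw):
    s=status.get_state();q=s["tcp_rot"];M=R.from_quat([q[1],q[2],q[3],q[0]]).as_matrix()
    d=np.array([x,y,ztip+166])-s["eef_pos"];ya=np.arctan2(M[1,1],M[0,1])-np.pi/2
    r=-((yaw-ya+np.pi/2)%np.pi-np.pi/2)
    print("t",round(s["clock"],2),"pos",s["eef_pos"].round(1),"yaw",round(ya,4),"tilt",M[:2,2].round(4),"F",s["wrist_force"].round(2),"w",round(s["width"],1),"q6",s["q"][5].round(2))
    print("shift cm",(M.T@d/10).round(3),"roll",round(r,4))
if __name__=="__main__":plan(*map(float,sys.argv[1:5]))
E
python3 go.py 410 315.5 120 .28
python3 -m jog '[[128,[-27.1,-10.9,10.5],-0.645],[128,[-27.1,-10.9,10.5],-0.645],[128,[-27.1,-10.9,10.5],-0.645],[128,[-27.1,-10.9,10.5],-0.645],[128,[-27.1,-10.9,10.5],-0.645]]' 40
python3 go.py 410 315.5 120 .28
```

```text
t 1.2 pos [195.7 514.  404.8] yaw -0.3638 tilt [0. 0.] F [ 0.23 -0.75  0.69] w 88.3 q6 -0.22
shift cm [-27.091 -10.924  11.877] roll -0.6438
clock: 1.7
eef_pos: [357.4, 364.7, 325.9]
tcp_rot: [0.0, -0.143, 0.99, 0.0]
wrist_force: [0.9, -0.4, 0.1]
width: 50.4
t 1.7 pos [357.4 364.7 325.9] yaw 0.287 tilt [0.0008 0.0007] F [ 0.93 -0.43  0.07] w 50.4 q6 -1.29
shift cm [-3.651 -6.206  3.99 ] roll 0.007
```

```bash

python3 -m jog '[[128,[-3.65,-6.2,4.0],0],[128,[-3.65,-6.2,4.0],0],[128,[-3.65,-6.2,4.0],0],[128,[-3.65,-6.2,4.0],0],[128,[-3.65,-6.2,4.0],0]]'
python3 go.py 410 315.5 18 .28
python3 - <<'E'
from fit import *
ims=[]
for n in("top","side"):
    im=cams.grab_frame(n)[:,:,::-1].copy()
    u,v=proj(n,[[410,315.5,50]])[0].astype(int);print(n,u,v)
    ims.append(cv2.resize(im[v-50:v+50,u-60:u+60],(396,330),interpolation=2))
cv2.imwrite("pics/a1.png",np.hstack(ims))
E
```

```text
clock: 2.2
eef_pos: [408.2, 317.1, 286.8]
tcp_rot: [0.0, -0.141, 0.99, 0.0]
wrist_force: [0.5, 0.2, 0.0]
width: 43.7
t 2.2 pos [408.2 317.1 286.8] yaw 0.2823 tilt [0.0009 0.0006] F [0.48 0.2  0.02] w 43.7 q6 -1.42
shift cm [-0.12  -0.21  10.283] roll 0.0023
top 237 229
side 332 289
```

View pics/a1.png

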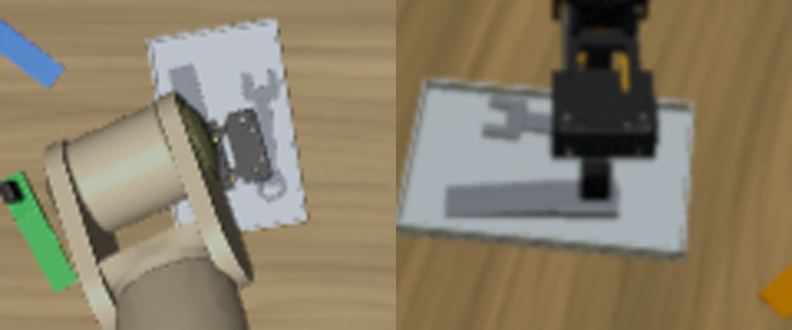

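The side crop shows the fingers lined up over the black grip at about (595,175). I'll descend.

```bash

python3 -m jog '[[128,[-0.12,-0.2,3],0],[128,[-0.12,-0.2,6],0],[128,[-0.12,-0.2,8],0],[128,[-0.12,-0.2,9.5],0],[128,[-0.12,-0.2,10.2],0]]'
python3 -m jog '[[128,[0,0,0],0],[255,[0,0,0],0],[255,[0,0,0],0],[255,[0,0,0],0],[255,[0,0,0],0]]' 10
python3 go.py 410 315.5 18 .28
python3 -m jog '[[255,[0,0,0],0],[255,[0,0,0],0],[255,[0,0,0],0],[255,[0,0,0],0],[255,[0,0,0],0]]' 40
python3 go.py 410 315.5 18 .28
```

```text
clock: 2.8
eef_pos: [409.9, 315.4, 183.4]
tcp_rot: [-0.0, -0.141, 0.99, -0.0]
wrist_force: [0.2, 0.6, 0.2]
width: 44.1
clock: 3.3
eef_pos: [410.5, 314.8, 184.6]
tcp_rot: [0.0, -0.14, 0.99, 0.0]
wrist_force: [-0.4, -0.3, 0.7]
width: 14.0
t 3.3 pos [410.5 314.8 184.6] yaw 0.2812 tilt [0.0007 0.0003] F [-0.36 -0.35  0.67] w 14.0 q6 -1.43
shift cm [0.032 0.084 0.055] roll 0.0012
clock: 3.8
eef_pos: [410.6, 314.8, 184.6]
tcp_rot: [0.0, -0.14, 0.99, 0.0]
wrist_force: [-0.8, 0.0, 5.5]
width: 13.6
t 3.8 pos [410.6 314.8 184.6] yaw 0.2813 tilt [0.0006 0.0002] F [-0.81  0.05  5.49] w 13.6 q6 -1.43
shift cm [0.035 0.084 0.056] roll 0.0013
```

```bash

python3 -m jog '[[255,[0,0,-1],0],[255,[0,0,-3],0],[255,[0,0,-6],0],[255,[0,0,-8],0],[255,[0,0,-8],0]]'
python3 - <<'E'
from fit import *
im=cams.grab_frame("side")[:,:,::-1].copy()
s=status.get_state();u,v=proj("side",[s["eef_pos"]-[0,0,166]])[0].astype(int);print(s["wrist_force"],s["eef_pos"],s["width"])
cv2.imwrite("pics/a2.png",cv2.resize(im[v-60:v+60,u-80:u+80],None,fx=4.5,fy=4.5,interpolation=2))
E
python3 go.py 429 -175 88 .202
```

```text
clock: 4.3
eef_pos: [410.7, 314.9, 266.6]
tcp_rot: [0.002, -0.14, 0.99, 0.001]
wrist_force: [-0.1, 0.8, -0.5]
width: 13.4
[ 0.25680999 -0.00935439 -1.49194111] [410.41971982 314.75951721 264.9322134 ] 13.389615099587267
t 4.35 pos [410.4 314.8 264.9] yaw 0.2812 tilt [0.002  0.0009] F [ 0.26 -0.01 -1.49] w 13.4 q6 -1.43
shift cm [ 11.809 -47.568   1.053] roll 0.0792
```

View pics/a2.png

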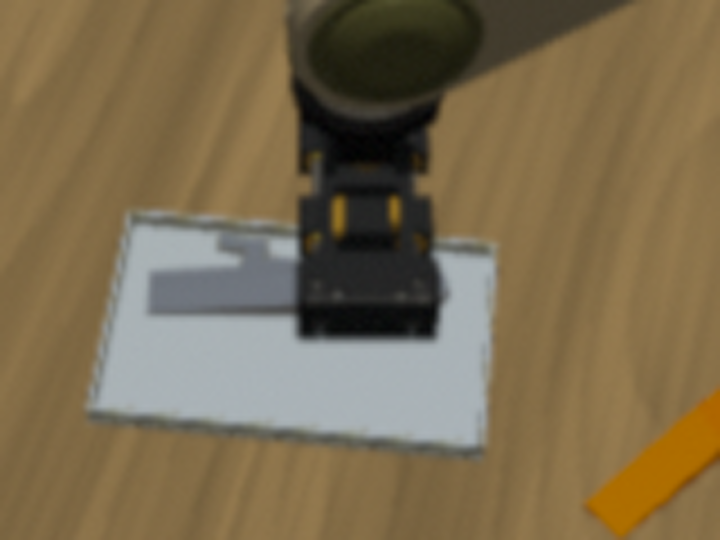

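The blade is lifted: its thin end is at (150,292) in the crop and it is clear of the tray. I'll carry it over.

```bash

python3 -m jog '[[255,[0.8,-3,0],0.01],[255,[2,-8,0],0.02],[255,[3.2,-13,0],0.03],[255,[4.5,-18,0],0.04],[255,[5.7,-23,0],0.05]]'
python3 go.py 429 -175 88 .202
```

```text
clock: 4.85
eef_pos: [418.7, 82.2, 263.0]
tcp_rot: [-0.001, -0.115, 0.993, 0.0]
wrist_force: [0.9, -0.7, -1.3]
width: 13.6
t 4.85 pos [418.7  82.2 263. ] yaw 0.2313 tilt [-0.0022  0.0002] F [ 0.92 -0.68 -1.31] w 13.6 q6 -1.89
shift cm [  4.886 -25.269   0.898] roll 0.0293
```

```bash

python3 -m jog '[[255,[0.9,-5,0.1],0.01],[255,[1.9,-10,0.3],0.02],[255,[2.9,-15,0.5],0.03],[255,[3.9,-20,0.7],0.03],[255,[4.8,-23.5,0.9],0.03]]'
python3 go.py 429 -175 60 .202
python3 -m jog '[[255,[0.05,-1.0,2],0],[255,[0.05,-1.0,3.5],0],[255,[0.05,-1.0,4],0],[255,[0.05,-1.0,4.0],0],[255,[0.05,-1.0,4.0],0]]'
python3 go.py 429 -175 18 .202
python3 - <<'E'
from fit import *
ims=[]
s=status.get_state()
for n in("side","top"):
    im=cams.grab_frame(n)[:,:,::-1].copy()
    u,v=proj(n,[[520,-155,20]])[0].astype(int);print(n,u,v)
    cv2.imwrite(f"pics/a3{n}.png",cv2.resize(im[v-35:v+35,u-50:u+50],None,fx=7,fy=7,interpolation=2))
    for l in("blade_tip","foot_spot","blade"):
        for r in cams.tip_of(l,n)[:2]:print(n,l,r,unproj(n,r["uv"],30 if "bl" in l else 0).round(1))
E
```

```text
clock: 5.35
eef_pos: [426.0, -158.4, 253.9]
tcp_rot: [-0.001, -0.1, 0.995, 0.001]
wrist_force: [1.0, 1.1, -1.1]
width: 13.9
t 5.35 pos [ 426.  -158.4  253.9] yaw 0.1998 tilt [-0.0014  0.0009] F [ 0.95  1.08 -1.06] w 13.9 q6 -2.39
shift cm [ 0.03  -1.687  2.791] roll -0.0022
clock: 5.85
eef_pos: [428.0, -165.4, 215.2]
tcp_rot: [-0.0, -0.101, 0.995, 0.0]
wrist_force: [0.1, 0.3, -0.7]
width: 13.4
t 5.85 pos [ 428.  -165.4  215.2] yaw 0.2019 tilt [-0.0002  0.0001] F [ 0.1   0.34 -0.73] w 13.4 q6 -2.4
shift cm [ 0.095 -0.96   3.125] roll -0.0001
side 337 169
side blade_tip {'uv': [385.7, 333.6], 'confidence': 0.81} [260.9 388.3  30. ]
side blade_tip {'uv': [369.1, 368.4], 'confidence': 0.69} [280.3 483.6  30. ]
side foot_spot {'uv': [321.7, 173.9], 'confidence': 0.68} [ 567.9 -141.     0. ]
side blade {'uv': [233.1, 376.2], 'confidence': 0.9} [562.9 582.9  30. ]
side blade {'uv': [418.3, 304.7], 'confidence': 0.74} [198.6 288.   30. ]
top 372 199
top blade_tip {'uv': [191.7, 200.4], 'confidence': 0.89} [510.7 480.   30. ]
top blade_tip {'uv': [225.1, 273.6], 'confidence': 0.79} [257.1 358.6  30. ]
top foot_spot {'uv': [368.7, 180.6], 'confidence': 0.69} [ 588.4 -142.7    0. ]
top blade {'uv': [167.8, 185.6], 'confidence': 0.78} [562.  564.7  30. ]
top blade {'uv': [250.9, 289.6], 'confidence': 0.76} [202.6 268.4  30. ]
```

View pics/a3side.png

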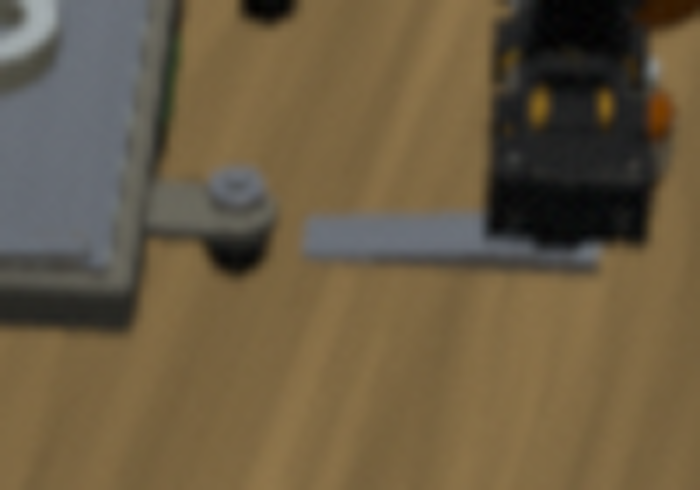

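View pics/a3top.png

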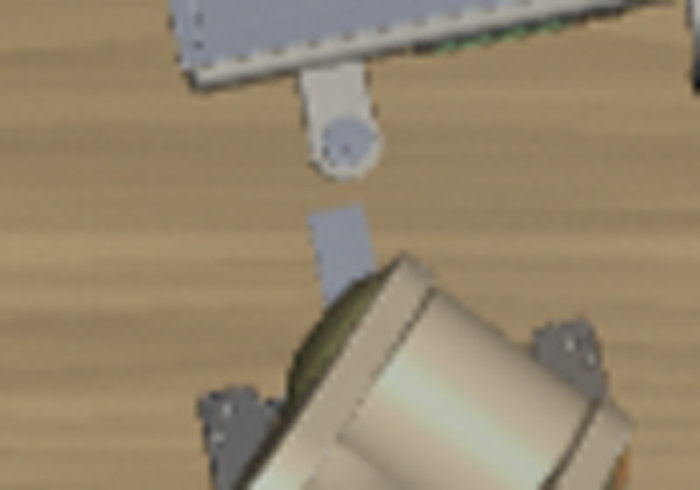

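The side crop shows the blade level in the grip, thin end at (305,238), with the foot dome at (237,255) straight ahead. In the top crop the blade is about 10 mm left of the ear axis, as the numbers say. I'll shift it across and lower it.

```bash

python3 -m jog '[[255,[0.1,-0.95,0],0],[255,[0.1,-0.95,1],0],[255,[0.1,-0.95,2],0],[255,[0.1,-0.95,2.8],0],[255,[0.1,-0.95,3.0],0]]'
python3 -m jog '[[255,[0,0,0],0],[255,[0,0,0],0],[255,[0,0,0],0],[255,[0,0,0],0],[255,[0,0,0],0]]'
python3 go.py 429 -175 15.6 .202
python3 - <<'E'
from h import *
import numpy as np
F=[]
for i in range(4):
    cams.grab_frame("top");s=status.get_state();F.append(np.r_[s["wrist_force"],s["eef_pos"]])
F=np.array(F);print(F.round(2))
E
```

```text
clock: 6.75
eef_pos: [428.6, -175.1, 183.8]
tcp_rot: [-0.001, -0.1, 0.995, 0.001]
wrist_force: [0.2, -0.2, -0.7]
width: 13.5
clock: 7.25
eef_pos: [428.9, -175.2, 185.3]
tcp_rot: [0.0, -0.1, 0.995, -0.0]
wrist_force: [-0.3, -0.1, -1.5]
width: 13.6
t 7.25 pos [ 428.9 -175.2  185.3] yaw 0.2012 tilt [ 0.0004 -0.0003] F [-0.26 -0.05 -1.52] w 13.6 q6 -2.42
shift cm [-0.017  0.021  0.371] roll -0.0008
[[-4.2000e-01  7.6000e-01 -1.2000e+00  4.2888e+02 -1.7523e+02  1.8529e+02]
 [ 2.0000e-01  4.5000e-01 -2.2600e+00  4.2888e+02 -1.7525e+02  1.8525e+02]
 [-3.7000e-01 -1.8000e-01 -8.8000e-01  4.2886e+02 -1.7524e+02  1.8522e+02]
 [ 2.6000e-01 -4.0000e-01  0.0000e+00  4.2887e+02 -1.7524e+02  1.8519e+02]]
```

```bash
cat > f.py <<'E'
from h import *
import sys
F=[]
n=int(sys.argv[1]) if len(sys.argv)>1 else 3
for i in range(n):
    cams.grab_frame("side");s=status.get_state();F.append(np.r_[s["wrist_force"],s["eef_pos"]])
m=np.mean(F,0);d=np.array([np.cos(.202),np.sin(.202)])
foot=np.array([572.5,-145])
print("t",round(s["clock"],2),"push",round(-m[:2]@d,2),"lat",round(m[:2]@[-d[1],d[0]],2),"Fz",round(m[2],2),"pos",m[3:].round(2),"tip past foot",round((m[3:5]-foot)@d+115,2),"lat off",round((m[3:5]-foot)@[-d[1],d[0]],2), "w",round(s["width"],2))
E
python3 -m jog '[[255,[0,0,0.1],0],[255,[0,0,0.2],0],[255,[0,0,0.3],0],[255,[0,0,0.3],0],[255,[0,0,0.3],0]]'
python3 f.py
python3 -m jog '[[255,[0,0,0.05],0],[255,[0,0,0.05],0],[255,[0,0,0.05],0],[255,[0,0,0.05],0],[255,[0,0,0.05],0]]'
python3 f.py
```

```text
clock: 7.95
eef_pos: [428.9, -175.3, 182.1]
tcp_rot: [-0.0, -0.1, 0.995, 0.0]
wrist_force: [-0.5, -0.4, -1.0]
width: 14.1
t 8.1 push -0.27 lat -0.53 Fz -0.44 pos [ 428.87 -175.26  182.14] tip past foot -31.78 lat off -0.83 w 13.59
clock: 8.6
eef_pos: [428.9, -175.2, 181.6]
tcp_rot: [0.0, -0.1, 0.995, -0.0]
wrist_force: [0.1, 0.0, -1.2]
width: 13.8
t 8.75 push 0.18 lat -0.33 Fz -1.31 pos [ 428.88 -175.26  181.65] tip past foot -31.77 lat off -0.83 w 13.63
```

```bash

python3 -m jog '[[255,[0,0,0.05],0],[255,[0,0,0.05],0],[255,[0,0,0.05],0],[255,[0,0,0.05],0],[255,[0,0,0.05],0]]'
python3 f.py
python3 -m jog '[[255,[0,0,0.05],0],[255,[0,0,0.05],0],[255,[0,0,0.05],0],[255,[0,0,0.05],0],[255,[0,0,0.05],0]]'
python3 f.py
```

```text
clock: 9.25
eef_pos: [428.8, -175.2, 181.5]
tcp_rot: [0.0, -0.1, 0.995, -0.0]
wrist_force: [-1.3, 1.5, 5.6]
width: 13.9
t 9.4 push 1.4 lat 0.73 Fz 5.56 pos [ 428.83 -175.23  181.55] tip past foot -31.81 lat off -0.79 w 13.89
clock: 9.9
eef_pos: [428.8, -175.2, 181.5]
tcp_rot: [0.0, -0.1, 0.995, -0.0]
wrist_force: [-3.6, 1.5, 12.7]
width: 13.6
t 10.05 push 2.19 lat 2.09 Fz 13.13 pos [ 428.8  -175.18  181.51] tip past foot -31.83 lat off -0.74 w 13.56
```

```bash

python3 -m jog '[[255,[0,0,-0.08],0],[255,[0,0,-0.08],0],[255,[0,0,-0.08],0],[255,[0,0,-0.08],0],[255,[0,0,-0.08],0]]'
python3 f.py 4
python3 -m jog '[[255,[-0.2,0.02,0],0],[255,[-0.4,0.04,0],0],[255,[-0.7,0.06,0],0],[255,[-1.0,0.08,0],0],[255,[-1.0,0.08,0],0]]'
python3 f.py 4
```

```text
clock: 10.55
eef_pos: [428.9, -175.3, 181.5]
tcp_rot: [0.0, -0.1, 0.995, -0.0]
wrist_force: [-0.9, 0.3, 5.7]
width: 13.9
t 10.75 push 1.42 lat 1.06 Fz 5.31 pos [ 428.88 -175.25  181.54] tip past foot -31.77 lat off -0.82 w 13.76
clock: 11.25
eef_pos: [438.6, -172.5, 181.5]
tcp_rot: [-0.0, -0.101, 0.995, -0.0]
wrist_force: [-0.3, -0.2, 4.8]
width: 14.0
t 11.45 push 0.54 lat 0.54 Fz 4.81 pos [ 438.56 -172.49  181.55] tip past foot -21.73 lat off -0.05 w 13.81
```

```bash

python3 -m jog '[[255,[0,0,-0.03],0],[255,[-0.2,0,-0.03],0],[255,[-0.4,0,-0.03],0],[255,[-0.6,0,-0.03],0],[255,[-0.8,0,-0.03],0]]'
python3 f.py 3
python3 -m jog '[[255,[-0.1,0,-0.01],0],[255,[-0.2,0,-0.01],0],[255,[-0.4,0,-0.01],0],[255,[-0.6,0,-0.01],0],[255,[-0.8,0,-0.01],0]]'
python3 f.py 3
```

```text
clock: 11.95
eef_pos: [446.5, -170.8, 181.6]
tcp_rot: [-0.0, -0.1, 0.995, 0.0]
wrist_force: [-0.5, 0.0, -1.7]
width: 13.6
t 12.1 push 0.01 lat 0.39 Fz -0.69 pos [ 446.6  -170.82  181.66] tip past foot -13.52 lat off -0.04 w 13.63
clock: 12.6
eef_pos: [454.4, -169.2, 181.8]
tcp_rot: [0.0, -0.1, 0.995, -0.0]
wrist_force: [-0.1, -0.1, -0.4]
width: 13.6
t 12.75 push -0.38 lat 0.36 Fz -0.74 pos [ 454.42 -169.22  181.83] tip past foot -5.53 lat off -0.03 w 13.74
```

```bash

python3 -m jog '[[255,[-0.2,0,0.015],0],[255,[-0.4,0,0.015],0],[255,[-0.6,0,0.015],0],[255,[-0.8,0,0.015],0],[255,[-1.0,0,0.015],0]]'
python3 f.py 3
python3 -m jog '[[255,[-0.1,0,0],0],[255,[-0.2,0,0],0],[255,[-0.3,0,0],0],[255,[-0.4,0,0],0],[255,[-0.5,0,0],0]]'
python3 f.py 3
```

```text
clock: 13.25
eef_pos: [464.2, -167.2, 181.7]
tcp_rot: [0.0, -0.1, 0.995, -0.0]
wrist_force: [0.5, 0.6, -0.3]
width: 13.7
t 13.4 push -0.04 lat -0.04 Fz -1.18 pos [ 464.21 -167.23  181.69] tip past foot 4.45 lat off -0.05 w 13.72
clock: 13.9
eef_pos: [468.9, -166.3, 181.7]
tcp_rot: [0.0, -0.1, 0.995, -0.0]
wrist_force: [0.2, -0.4, -1.6]
width: 13.7
t 14.05 push -0.02 lat -0.32 Fz -1.32 pos [ 468.99 -166.25  181.68] tip past foot 9.34 lat off -0.05 w 13.92
```

```bash

python3 -m jog '[[255,[-0.1,0,0.01],0],[255,[-0.2,0,0.01],0],[255,[-0.3,0,0.01],0],[255,[-0.4,0,0.01],0],[255,[-0.5,0,0.01],0]]'
python3 f.py 3
python3 -m jog '[[255,[-0.1,0,0],0],[255,[-0.2,0,0],0],[255,[-0.3,0,0],0],[255,[-0.4,0,0],0],[255,[-0.4,0,0],0]]'
python3 f.py 3
```

```text
clock: 14.55
eef_pos: [473.9, -165.3, 181.6]
tcp_rot: [0.0, -0.1, 0.995, -0.0]
wrist_force: [0.1, -0.5, -0.5]
width: 13.7
t 14.7 push -0.26 lat -0.1 Fz -0.55 pos [ 473.91 -165.25  181.59] tip past foot 14.35 lat off -0.06 w 13.92
clock: 15.2
eef_pos: [477.7, -164.4, 181.6]
tcp_rot: [-0.0, -0.1, 0.995, 0.0]
wrist_force: [-1.4, 0.2, 0.3]
width: 13.5
t 15.35 push 0.74 lat 0.55 Fz -0.29 pos [ 477.69 -164.43  181.56] tip past foot 18.21 lat off -0.02 w 13.67
```

```bash

python3 - <<'E'
from h import *
im=cams.grab_frame("side")[:,:,::-1]
cv2.imwrite("pics/a5.png",cv2.resize(im[134:204,287:387],None,fx=7,fy=7,interpolation=2))
E
```

```text
(no output)
```

View pics/a5.png

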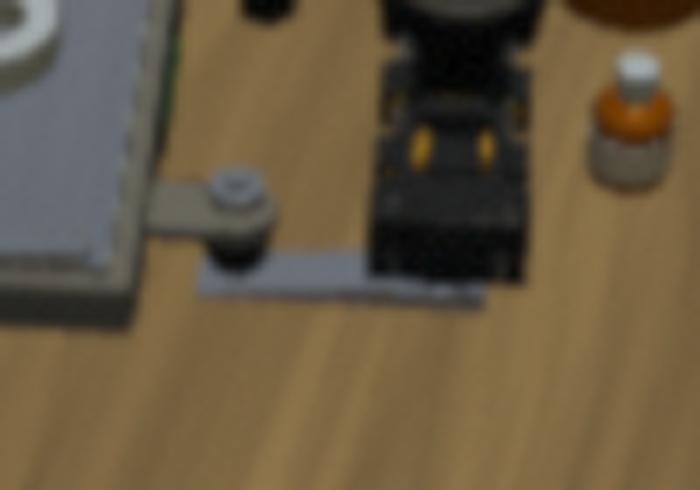

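The side crop shows the thin end passed under the dome (tip at 200,275; dome at 237,268), roughly centred across the blade. I'll go on in small steps.

```bash

python3 -m jog '[[255,[-0.1,0,0],0],[255,[-0.2,0,0],0],[255,[-0.3,0,0],0],[255,[-0.3,0,0],0],[255,[-0.3,0,0],0]]'
python3 f.py 3
python3 -m jog '[[255,[-0.1,0,0],0],[255,[-0.2,0,0],0],[255,[-0.3,0,0],0],[255,[-0.3,0,0],0],[255,[-0.3,0,0],0]]'
python3 f.py 3
```

```text
clock: 15.9
eef_pos: [480.5, -163.8, 181.6]
tcp_rot: [-0.0, -0.1, 0.995, 0.0]
wrist_force: [-3.5, -1.2, 2.1]
width: 13.6
t 16.05 push 4.16 lat -0.35 Fz 1.67 pos [ 480.55 -163.83  181.56] tip past foot 21.14 lat off 0.0 w 13.44
clock: 16.55
eef_pos: [483.3, -163.3, 181.6]
tcp_rot: [-0.0, -0.1, 0.995, 0.0]
wrist_force: [-6.8, -1.0, 3.3]
width: 14.0
t 16.7 push 6.71 lat -0.18 Fz 2.84 pos [ 483.3  -163.26  181.56] tip past foot 23.95 lat off 0.01 w 13.75
```

```bash

python3 -m jog '[[255,[0,0,-0.02],0],[255,[0,0,-0.02],0],[255,[0,0,-0.02],0],[255,[0,0,-0.02],0],[255,[0,0,-0.02],0]]'
python3 f.py 5
```

```text
clock: 17.2
eef_pos: [483.3, -163.3, 181.6]
tcp_rot: [-0.0, -0.1, 0.995, 0.0]
wrist_force: [-5.8, -0.9, 1.1]
width: 13.8
t 17.45 push 5.8 lat -0.3 Fz 0.53 pos [ 483.33 -163.25  181.58] tip past foot 23.98 lat off 0.02 w 13.67
```

```bash

python3 -m jog '[[255,[-0.025,0,-0.005],0],[255,[-0.05,0,-0.01],0],[255,[-0.06,0,-0.01],0],[255,[-0.06,0,-0.01],0],[255,[-0.06,0,-0.01],0]]'
python3 f.py 5
```

```text
clock: 17.95
eef_pos: [483.8, -163.1, 181.6]
tcp_rot: [-0.001, -0.1, 0.995, 0.0]
wrist_force: [-5.8, -1.8, 1.0]
width: 13.8
t 18.2 push 6.76 lat -0.13 Fz 0.56 pos [ 483.77 -163.13  181.61] tip past foot 24.44 lat off 0.04 w 13.6
```

The push is a steady 6.8 N with about 1 N of counter drag, and roughly 6 mm past first contact, which matches a foot load of about 5 N. I'll release here.

```bash

python3 -m jog '[[128,[0,0,0],0],[128,[0,0,0],0],[128,[0,0,0],0],[128,[0,0,0],0],[128,[0,0,0],0]]'
python3 -m jog '[[128,[0,0,-0.5],0],[128,[0,0,-2],0],[128,[0,0,-4],0],[128,[0,0,-7],0],[128,[0,0,-10],0]]'
python3 -m jog '[[128,[4,0,-4],0],[128,[8,0,-8],0],[128,[12,2,-10],0],[128,[14,6,-12],0],[128,[14,10,-12],0]]'
python3 f.py 3
python3 - <<'E'
from fit import *
ims=[]
for n,c in(("side",(337,169)),("top",(372,190))):
    im=cams.grab_frame(n)[:,:,::-1];u,v=c
    cv2.imwrite(f"pics/a6{n}.png",im)
    ims.append(cv2.resize(im[v-40:v+40,u-40:u+40],(400,400),interpolation=2))
cv2.imwrite("pics/a6.png",np.hstack(ims))
E
```

```text
clock: 18.7
eef_pos: [484.3, -163.1, 181.9]
tcp_rot: [0.0, -0.1, 0.995, -0.0]
wrist_force: [-0.7, 0.5, 0.2]
width: 44.2
clock: 19.2
eef_pos: [484.0, -163.0, 283.2]
tcp_rot: [-0.0, -0.1, 0.995, 0.0]
wrist_force: [-0.7, 0.5, 0.2]
width: 43.8
clock: 19.7
eef_pos: [325.0, -92.9, 404.0]
tcp_rot: [0.002, -0.098, 0.995, -0.002]
wrist_force: [1.3, 0.1, -0.3]
width: 44.0
t 19.85 push 0.3 lat 1.2 Fz 0.21 pos [324.56 -89.67 403.05] tip past foot -116.8 lat off 103.95 w 44.18
```

View pics/a6.png

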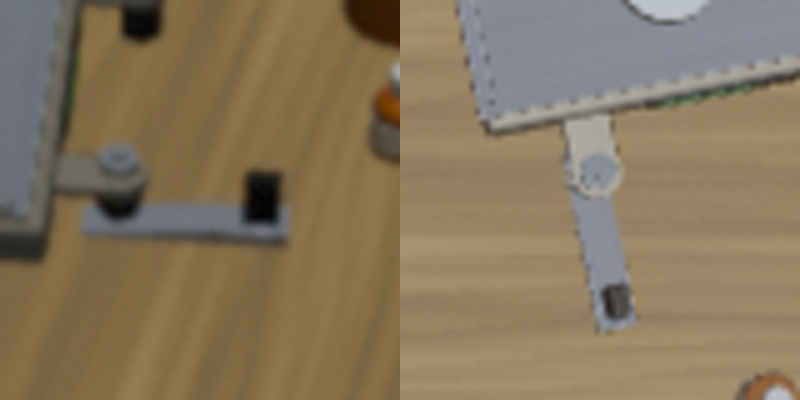

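```bash

python3 - <<'E'
from fit import *
p=[483.8,-163.1,.202]
for n,c in(("side",(337,169)),("top",(372,190))):
    P=[[115,14,2],[115,-14,2],[-18,14,10.5],[-18,-14,10.5],[-12,7,48],[12,-7,48]]
    print(n,((proj(n,T(p,P))-[c[0]-40,c[1]-40])*5).round().tolist())
a=cv2.imread("pics/a6side.png").astype(int)
im=cams.grab_frame("side")[:,:,::-1].astype(int);print("moved px",(abs(im-a)[150:200,300:370].max(2)>40).sum())
# bystanders vs start
for n in("top","side"):
    o=cv2.imread(f"pics/{n}0.png").astype(int);e=cams.grab_frame(n)[:,:,::-1].astype(int)
    d=(abs(o-e).max(2)>50).astype(np.uint8);k,_,st,_=cv2.connectedComponentsWithStats(d)
    print(n,[s.tolist() for s in st[1:] if s[4]>15])
E
```

```text
side [[79.0, 229.0], [83.0, 201.0], [286.0, 231.0], [288.0, 202.0], [280.0, 178.0], [243.0, 162.0]]
top [[161.0, 145.0], [199.0, 138.0], [199.0, 327.0], [238.0, 319.0], [213.0, 314.0], [226.0, 277.0]]
moved px 0
top [[367, 189, 8, 8, 40], [229, 199, 16, 37, 254], [371, 207, 8, 8, 43], [319, 235, 77, 79, 1548], [101, 281, 234, 119, 7217], [307, 323, 55, 63, 689], [311, 344, 23, 17, 186], [300, 357, 8, 10, 31], [309, 361, 9, 14, 81], [307, 373, 23, 27, 129], [344, 374, 8, 10, 20], [231, 392, 15, 8, 82]]
side [[483, 0, 119, 68, 3772], [384, 29, 90, 45, 1524], [544, 52, 96, 73, 2446], [383, 55, 17, 18, 185], [406, 61, 22, 14, 194], [391, 71, 32, 74, 1408], [425, 77, 41, 12, 285], [448, 84, 80, 118, 4081], [530, 87, 55, 43, 567], [572, 92, 24, 46, 417], [606, 113, 14, 6, 44], [567, 117, 4, 6, 20], [583, 118, 57, 157, 4509], [561, 122, 4, 7, 16], [551, 146, 37, 46, 194], [482, 158, 57, 51, 1055], [314, 163, 39, 12, 184], [463, 191, 38, 19, 338], [380, 205, 110, 166, 3886], [529, 208, 24, 22, 259], [478, 212, 27, 34, 444], [518, 216, 9, 6, 23], [631, 222, 9, 20, 67], [514, 225, 12, 10, 21], [439, 226, 38, 27, 623], [568, 231, 8, 8, 38], [528, 235, 108, 68, 1834], [419, 239, 44, 49, 1298], [487, 243, 8, 10, 43], [487, 257, 20, 15, 176], [287, 287, 53, 19, 628]]
```

The blade is where I released it and isn't moving. The only image changes are the arm, the blade's old place and its new place. I'm handing in.

```bash
python3 -c "
from cell import job,status
print(job.close_job(),status.get_state()['clock'])"
```

```text
the job is handed in; nothing more can be done
the job is handed in; nothing more can be done
```

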